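Set the rack clamp to its next hole and snug it up

ROBOT

A 6-joint arm with a two-finger parallel gripper is mounted at the origin on a cart in front of the work surface, level with it; the furniture and walls round the work are solid. World frame = base frame: x ahead of the robot, y to its left, z up, the work surface at z = 0. Lengths are in m, angles in rad, forces in N, time in s.
With the tool pointing down it reaches from about 0.25 to 0.775 m from the base axis. Payload 4 kg.
Tool frame: the origin (TCP) lies on the centre line of the jaws, within the pads' length; the fingertips stand 14 mm ahead of it and the grasp point (between the pads) lies 5 mm behind it; z points along the fingers, y is the line along which they close (so a half turn about z gives the same grasp; the last joint's range is limited). The gripper opens to 85 mm and grips with 20 to 120 N. Pads are 22 mm wide; open, the fingers measure 114 mm over their backs; the gripper's body (76 mm by 85 mm) begins 54 mm behind the grasp point. The pads swing forward as they close: fully open they stand 13 mm farther back than shut.
Start: joints at [-1.361, 0.087, 1.371, -0, 1.684, -0.103], TCP at [0.169, -0.523, 0.245] pointing down, gripper open.
Joint ranges: [-3.1, 3.1], [-0.76, 2.03], [0.27, 2.55], [-1.08, 4.22], [0.17, 2.65], [-2.57, 2.57]. Speed limits (rad/s): [2.79, 2.79, 3.14, 3.14, 3.14, 3.14].

INTERFACE

Orientations are given as [roll, pitch, yaw] about the fixed x, y, z axes, in that order (R = Rz(yaw) Ry(pitch) Rx(roll)).
In Python, from plant import env, kinematics, grab_frame, get_calibration, job, models gives the robot as it stands. Calls block until the motion is done:
- env.move_to(position, orientation): joint-space move of the TCP to a pose.
- env.move_straight(position, rotation=None, rate=0.15, threshold=None): straight line of the TCP; rotation=None keeps the orientation; rate is the mean speed in m/s. With threshold (N) it stops when the force on the tool has changed by that much, and returns True; else False.
- env.movej(angles): joint-space move.
- env.move_gripper(opening, squeeze=None): finger opening in m; squeeze is the grip in N (None keeps the last); returns when the fingers have stopped.
- env.wait(seconds).
- kinematics.solve_ik(position, orientation): joint angles nearest the present ones, or None.
- env.state(): the state.
- grab_frame(name): name is "scene" or "side" or "wrist"; returns (picture, depth): 480x640x3 uint8, red, green, blue; 480x640 float32, m along the optical axis (not along the pixel's ray), 0 where there is no reading.
- get_calibration(name): a dict with "vertical_fov" (degrees; the focal length in pixels is half the picture's height over the tangent of half this angle, whatever the lens; pixels are square), "cx", "cy" (the principal point, pixels), "position" and "rotation" of the camera in the world. Camera axes: x right, y down, z forward; pixel columns grow to the right and rows downward; lengths in m; the calibration is good to about 2 mm. A picture is of the moment at which its call begins: read the wrist's pose just before it. get_calibration takes no time and is no camera call; for the wrist camera it gives the pose at the moment of the call.
A pose or a line that the arm cannot do raises env.PlanningError and nothing moves.
- job.hand_in(): hands the job in; it is judged then, once.
Trained networks look in the newest picture that a camera, given by its name, has taken for a name from the list of things; names that differ only in an ending like _2 or _b are one class to them, and where a whole thing is asked for, a point or a joint stands for the part that bears it (a point fixed in the world has none). Each returns a list of dicts, best first, with "confidence" (0 to 1); they miss things now and then, are a little off and sometimes report something else, mostly with a low value. They report only what shows in the picture. A call takes as long as a camera call. They do not tell look-alikes from the thing itself.
- models.recognise(label, camera): "point" ([x, y, z] in m, in world coordinates, good to about 4 mm: the middle of the surface that is visible of it).
- models.masks_of(label, camera): "region" (480x640 bool, what is visible of it).
The state is a dict: "clock": time; "joints": joint angles; "joint_velocities": joint speeds; "tau": joint torques, N m; "ee_pos": TCP position; "tcp_rot": TCP orientation; "wrist_force": force on the tool from outside, world axes, zero at the start; "torque": the same for the moment, N m; "width": finger opening in m; "grasp_force": force on a finger pad.
Only numpy, scipy, OpenCV 4.12 (cv2) and the standard library are available. Lean on these libraries where they do the work, as an engineer would, in place of code of your own. Each camera call takes 0.05 s, during which the arm holds its last target. There are 200 camera calls.

TASK

The tube rack stands loose in the bench clamp. Squeeze the clamp's spring catch, slide the head one hole towards the rack and let the locking button pop out through that next hole; then roll the thumbwheel on top of the head towards the rack with a fingertip until the pad holds the rack firmly against the end stop and the wheel turns no further. Leave the rack standing on the clamp's plate and everything else on the bench where it is.

Things in the scene. Friction and masses are not known exactly. Their poses are not given: they have to be found in the camera images.
- clamp: grey bench clamp fixed to the worktop: base plate 100 x 480 x 8 mm, long side along its y; origin under the plate near its middle. At the -y end a 26 mm square aluminium tube on feet, with four 10 mm holes 25 mm apart in its -x side; from it the inner tube with a grey sliding head comes out towards +y; at the +y end an upright end stop. The rack stands on the plate between head and stop
- next_hole (a point): the hole the button belongs in, on the -x face of the fixed outer tube, 55 mm above the worktop; fixed to the clamp. The button starts in the hole 25 mm from it towards -y; one more hole lies 25 mm beyond it towards +y (the head cannot get there past the rack)
- grip (a point): middle of the head's grip recess, 55 mm above the worktop, moves with the head; axes as the clamp's (+y to the rack). The recess is 40 mm long in y between two flanges, each 60 mm wide in x, 6 mm thick, 33 to 69 mm above the worktop. Across it: neck back face 16 mm to +x, front of the squeeze paddle 20 mm to -x, so 36 mm to grasp, 28.5 mm fully squeezed
- slide (a joint): head along the tube, m, positive towards the rack: 0 at the start (in its hole), +0.025 in the next hole, play 1.5 mm either way in a hole; stays where left; about 2 N of friction
- paddle (a point): middle of the front of the black ribbed squeeze paddle on the -x side of the recess (34 mm long in y, 22 mm high); moves with it. It is one piece with the locking button: pressing it 4 to 7 N towards +x draws the button in, and while it is held squeezed the button cannot pop
- catch (a joint): paddle and 7 mm steel locking button, m pressed in: 0 = sprung out, button 2.5 mm proud of its hole, head locked; about 0.0055 = button riding inside the tube wall between holes, head free; 0.0075 = fully squeezed. With the button off its hole (head moved over 5 mm) the paddle may be let go: the button springs out by itself at the next hole
- wheel_top (a point): highest point of the black ribbed thumbwheel (30 mm diameter, 12 mm wide, axle along the clamp's x) in the head, 77 mm above the worktop, 46 mm from grip to +y; axes as the clamp's. Stands 5 mm above the cheeks on both sides, so it cannot be pinched; it is sprung and, with the pad, gives up to 4 mm under 1.5 to 6.5 N. Stroke its top towards +y to advance the pad
- wheel (a joint): thumbwheel, rad, 0 at the start, positive as its top rolls towards the rack, at most 5.6; each rad advances the pad 2.5 mm; it stays where left and stops when the rack is tight
- pad_face (a point): middle of the face of the round rubber pad (20 mm diameter) on the head's +y end, 45 mm above the worktop; moves with head and wheel
- rack_mid (a point): moulded tube rack with small tubes, 68 x 158 mm, 82 mm high with tubes, long side along the clamp's y; point on its middle line 30 mm above its underside; axes as the rack's. It stands on the clamp's 8 mm plate, up to 3 mm short of the end stop
- stop_face (a point): middle of the end stop's face towards the rack, 40 mm above the worktop; axes as the clamp's
- dish: round petri dish, 60 mm diameter, 14 mm high, bystander; origin at its underside
- tape: roll of tape lying flat, 72 mm diameter, 19 mm high, bystander; origin at its underside
- tube: capped centrifuge tube standing upright, 33 mm diameter, 116 mm high, bystander; origin at its underside
Not all that is in view belongs to the job. Leave any green look-alike of the part that bears rack_mid alone.

How it is judged:
By the outcome, as a careful person would: the job done as asked, in the order asked, and still so for the second after the job is handed in, with the robot touching nothing.
It also fails if it takes over 54 s, if anything falls off the work surface, if the arm or the gripper's body presses on something with over 40 N, if the wrist force passes 120 N, or if a joint passes its speed limit or range.

## Working session

There is one attempt and no reset: what is moved stays moved. The work goes in short steps, each a Python script; the robot and the scene stay as the last script left them, time stands still between calls to the robot, and variables do not carry over. Pictures are saved under pics/ and viewed, at most 10 in all, crops included, and the job is handed in when it is done.

```bash
ls; mkdir -p pics
python3 - <<'E'
from plant import env, grab_frame, get_calibration, models
import cv2, numpy as np
for c in ["scene","side"]:
    im,d=grab_frame(c); cv2.imwrite(f"pics/{c}0.png",im[:,:,::-1])
    k=get_calibration(c); print(c,np.round(k["position"],3),k["vertical_fov"],np.round(k["rotation"],3).tolist())
    for l in ["clamp","next_hole","grip","paddle","wheel_top","pad_face","rack_mid","stop_face","dish","tape","tube"]:
        print(l,[(np.round(r["point"],3).tolist(),round(r["confidence"],2)) for r in models.recognise(l,c)[:3]])
print(env.state()["clock"])
E
```

```text
pics
scene [0.258 0.463 0.742] 54.656319308960455 [-2.412, -0.017, -2.466]
clamp [([0.581, 0.046, 0.011], 0.58), ([0.694, 0.259, 0.084], 0.44)]
next_hole [([0.58, 0.049, 0.007], 0.59)]
grip [([0.592, 0.038, 0.066], 0.92)]
paddle [([0.577, 0.011, 0.068], 0.43)]
wheel_top [([0.594, 0.071, 0.065], 0.66)]
pad_face [([0.594, 0.09, 0.051], 0.56)]
rack_mid [([0.572, 0.206, 0.057], 0.97), ([0.624, -0.27, 0.046], 0.81)]
stop_face [([0.581, 0.048, 0.006], 0.83), ([0.7, -0.056, 0.022], 0.49)]
dish [([0.48, 0.193, 0.005], 0.76), ([0.581, 0.046, 0.007], 0.39)]
tape [([0.704, -0.056, 0.02], 0.6), ([0.595, 0.069, 0.066], 0.33)]
tube [([0.696, 0.259, 0.085], 0.7)]
side [0.348 0.807 0.585] 53.56796627773426 [-2.111, 0.002, -2.849]
clamp [([0.58, 0.092, 0.017], 0.83), ([0.579, 0.216, 0.069], 0.31)]
next_hole [([0.579, 0.085, 0.014], 0.87)]
grip [([0.585, 0.031, 0.062], 0.55), ([0.478, 0.198, 0.005], 0.21)]
paddle [([0.577, 0.009, 0.062], 0.53)]
wheel_top [([0.595, 0.068, 0.062], 0.51)]
pad_face [([0.594, 0.088, 0.049], 0.45)]
rack_mid [([0.579, 0.216, 0.069], 0.93), ([0.632, -0.269, 0.048], 0.66), ([0.58, 0.09, 0.014], 0.39)]
stop_face [([0.58, 0.085, 0.015], 0.96)]
dish [([0.479, 0.195, 0.004], 0.75), ([0.591, 0.034, 0.071], 0.38)]
tape [([0.707, -0.044, 0.015], 0.9)]
tube []
1.2
```

View pics/scene0.png

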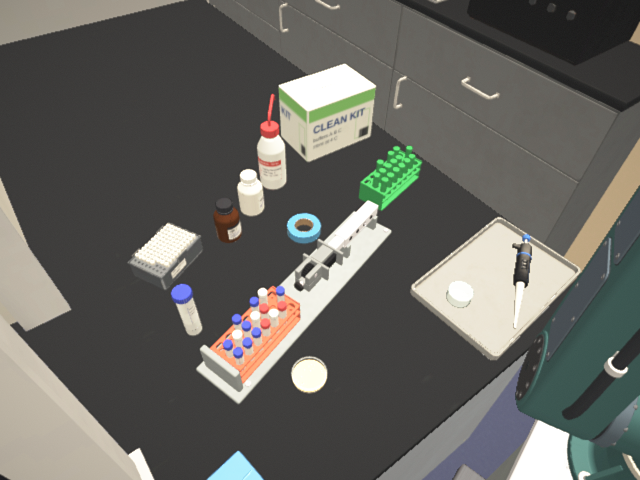

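View pics/side0.png

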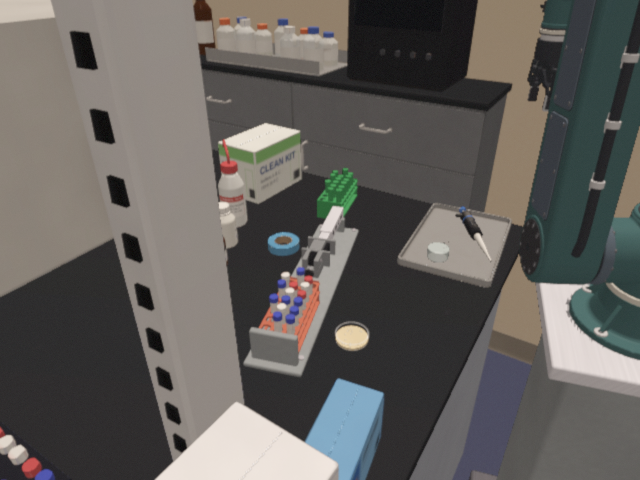

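The scene picture shows the clamp lying roughly along world y, from about (375,210) to (225,370). The orange rack is at (255,335). The green look-alike rack is at (390,178), the dish at (310,375), the tape at (304,228) and the tube at (186,310). Next I'll fit the plate and look from above with the wrist camera.

```bash
cat > h.py <<'E'
from plant import env, kinematics, grab_frame, get_calibration, models, job
import cv2, numpy as np
def cloud(c):
    k=get_calibration(c); im,d=grab_frame(c)
    f=240/np.tan(np.radians(k["vertical_fov"])/2); v,u=np.mgrid[:480,:640]
    P=np.stack([(u-k["cx"])/f*d,(v-k["cy"])/f*d,d],-1)@np.array(k["rotation_m"] if "rotation_m" in k else R(k["rotation"])).T+k["position"]
    P[d==0]=np.nan
    return im,P
def R(r):
    r=np.array(r)
    if r.shape==(3,3): return r
    from scipy.spatial.transform import Rotation
    return Rotation.from_euler("xyz",r).as_matrix()
def plate(P,x0=.40,y0=-.30,zlo=.004,zhi=.013):
    m=(P[...,2]>zlo)&(P[...,2]<zhi)&(P[...,0]>x0)&(P[...,0]<.8)&(P[...,1]>y0)&(P[...,1]<.45)
    q=((P[m][:,:2]-[x0,y0])/.002).astype(int); I=np.zeros((400,220),np.uint8); I[q[:,1],q[:,0]]=255
    I=cv2.morphologyEx(I,cv2.MORPH_CLOSE,np.ones((5,5))); I=cv2.morphologyEx(I,cv2.MORPH_OPEN,np.ones((5,5)))
    n,L,S,_=cv2.connectedComponentsWithStats(I); j=1+S[1:,4].argmax()
    pts=np.argwhere(L==j)[:,::-1].astype(np.float32)
    (c,s,a)=cv2.minAreaRect(pts); b=cv2.boxPoints((c,s,a))*.002+[x0+.001,y0+.001]
    return b,np.array(s)*.002
E
python3 - <<'E'
from h import *
for c in ["scene","side"]:
    im,P=cloud(c); b,s=plate(P); print(c,np.round(b,3).tolist(),s)
    print("z near:",np.nanmedian(P[250:260,430:440,2]) if c=="scene" else "")
for yaw in (np.pi/2,-np.pi/2): print(yaw,kinematics.solve_ik([.58,.03,.30],[np.pi,0,yaw]))
q=[(y,kinematics.solve_ik([.58,.03,.30],[np.pi,0,y])) for y in (np.pi/2,-np.pi/2)]
y=min([a for a in q if a[1] is not None],key=lambda a:abs(a[1][5]))[0]
env.move_to([.56,.03,.30],[np.pi,0,y]); print("yaw",y)
im,P=cloud("wrist"); cv2.imwrite("pics/w1.png",im[:,:,::-1]); np.save("P1.npy",P)
k=get_calibration("wrist");print(np.round(k["position"],3),np.round(R(k["rotation"]),2).tolist(),env.state()["clock"])
for l in ["grip","paddle","wheel_top","pad_face","rack_mid","next_hole"]:
    print(l,[(np.round(r["point"],3).tolist(),round(r["confidence"],2)) for r in models.recognise(l,"wrist")[:3]])
E
```

```text
scene [[0.538, 0.304], [0.553, -0.176], [0.653, -0.172], [0.638, 0.307]] [0.1002602  0.48000516]
z near: -0.00010470068229473384
side [[0.537, -0.173], [0.635, -0.173], [0.635, 0.307], [0.537, 0.307]] [0.48  0.098]
z near: 
1.5707963267948966 [-4.59327736e-02  1.52869877e-01  1.19078896e+00 -4.44089210e-16
  1.79793382e+00 -4.59327736e-02]
-1.5707963267948966 None
yaw 1.5707963267948966
[0.561 0.109 0.428] [[1.0, -0.0, -0.0], [-0.0, -0.95, -0.31], [-0.0, 0.31, -0.95]] 3.7667
grip [([0.603, 0.029, 0.069], 0.96), ([0.58, 0.011, 0.065], 0.25)]
paddle [([0.582, 0.015, 0.062], 0.52)]
wheel_top [([0.591, 0.062, 0.068], 0.96)]
pad_face [([0.593, 0.085, 0.054], 0.63)]
rack_mid [([0.638, -0.233, 0.047], 0.8), ([0.593, 0.169, 0.058], 0.71), ([0.599, 0.035, 0.068], 0.33)]
next_hole [([0.592, 0.023, 0.009], 0.63), ([0.477, 0.192, 0.002], 0.58)]
```

View pics/w1.png

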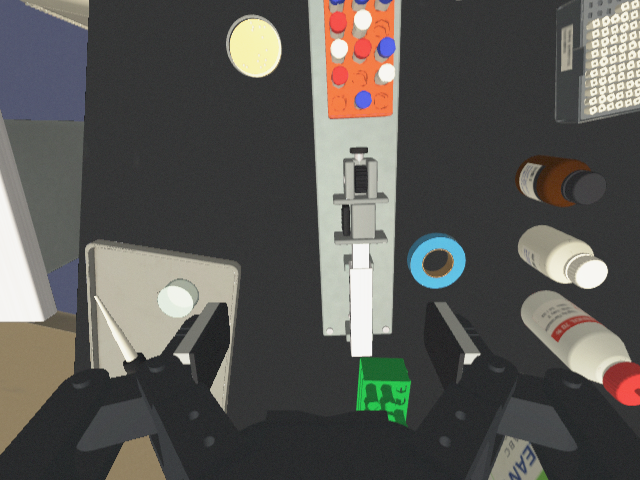

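Run:
```python
from h import *
P=np.load("P1.npy")
x,y,z=P[...,0],P[...,1],P[...,2]
# head silhouette: height map along y, z>0.04 in x .54-.66
for y0 in np.arange(-.13,.13,.004):
    m=(y>=y0)&(y<y0+.004)&(z>.03)&(z<.15)&(x>.53)&(x<.67)
    if m.sum()>5:
        t=np.percentile(z[m],95); top=m&(z>.062)
        print(f"{y0+.002:.3f} x {np.percentile(x[m],1):.3f}-{np.percentile(x[m],99):.3f} top {t:.3f}", (f"top x {np.percentile(x[top],2):.3f}-{np.percentile(x[top],98):.3f}" if top.sum()>4 else ""))
b,s=plate(P,x0=.5);print(np.round(b,3).tolist(),s)
```

```text
-0.128 x 0.590-0.615 top 0.069 top x 0.590-0.615
-0.124 x 0.589-0.615 top 0.069 top x 0.590-0.615
-0.120 x 0.589-0.615 top 0.069 top x 0.590-0.615
-0.116 x 0.587-0.614 top 0.069 top x 0.590-0.614
-0.112 x 0.588-0.614 top 0.069 top x 0.590-0.614
-0.108 x 0.589-0.614 top 0.069 top x 0.590-0.614
-0.104 x 0.589-0.614 top 0.069 top x 0.589-0.614
-0.100 x 0.589-0.614 top 0.069 top x 0.589-0.614
-0.096 x 0.589-0.613 top 0.069 top x 0.589-0.613
-0.092 x 0.588-0.613 top 0.069 top x 0.589-0.613
-0.088 x 0.588-0.613 top 0.069 top x 0.588-0.613
-0.084 x 0.588-0.613 top 0.069 top x 0.588-0.613
-0.080 x 0.588-0.613 top 0.069 top x 0.588-0.613
-0.076 x 0.588-0.613 top 0.069 top x 0.588-0.612
-0.072 x 0.588-0.613 top 0.069 top x 0.588-0.613
-0.068 x 0.587-0.612 top 0.069 top x 0.588-0.612
-0.064 x 0.587-0.612 top 0.069 top x 0.588-0.612
-0.060 x 0.582-0.618 top 0.069 top x 0.588-0.614
-0.056 x 0.582-0.618 top 0.069 top x 0.588-0.613
-0.052 x 0.582-0.618 top 0.069 top x 0.588-0.613
-0.048 x 0.587-0.616 top 0.069 top x 0.587-0.613
-0.044 x 0.588-0.612 top 0.066 top x 0.591-0.610
-0.040 x 0.590-0.608 t
[... 1019 characters left out ...]
 0.073 top x 0.580-0.613
0.048 x 0.580-0.613 top 0.075 top x 0.581-0.613
0.052 x 0.579-0.613 top 0.076 top x 0.580-0.613
0.056 x 0.579-0.614 top 0.077 top x 0.579-0.614
0.060 x 0.579-0.613 top 0.077 top x 0.580-0.612
0.064 x 0.579-0.612 top 0.074 top x 0.580-0.612
0.068 x 0.579-0.613 top 0.073 top x 0.579-0.613
0.072 x 0.579-0.613 top 0.073 top x 0.579-0.613
0.076 x 0.580-0.611 top 0.072 top x 0.580-0.611
0.080 x 0.591-0.601 top 0.052 
0.084 x 0.586-0.605 top 0.055 
0.088 x 0.587-0.604 top 0.054 
0.120 x 0.563-0.626 top 0.058 
0.124 x 0.562-0.628 top 0.056 
0.128 x 0.562-0.628 top 0.089 top x 0.589-0.600
[[0.54, 0.237], [0.554, -0.178], [0.655, -0.175], [0.641, 0.24]] [0.10097216 0.41521939]
```

The wrist view shows the whole head: wheel at (360,180), recess at (360,220) with the paddle at (346,220), orange rack above it. The clamp yaw is about +1.85°. Grip comes out at (0.5975, 0.0105): the 16 mm and 20 mm widths and the 46 mm to the wheel all agree. Next: squeeze, slide and release, pushing the flange until the button pops.

```bash
cat >> h.py <<'E'
th=np.radians(1.85); ex=np.array([np.cos(th),np.sin(th),0]); ey=np.array([-np.sin(th),np.cos(th),0])
G=np.array([.5975,.0105,0.]); O=[np.pi,0,np.pi/2+th]
def at(dx,dy,z): return G+dx*ex+dy*ey+[0,0,z]
def st(t):
    s=env.state(); p=np.array(s["ee_pos"])-G; f=np.array(s["wrist_force"])
    print(t,"clk %.1f dx %.4f dy %.4f z %.4f F(x,y,z) %.1f %.1f %.1f w %.4f gf %.1f"%(s["clock"],p@ex,p@ey,p[2],f@ex,f@ey,f[2],s["width"],s["grasp_force"]))
E
python3 - <<'E'
from h import *
env.move_to(at(.0005,0,.14),O)
env.move_gripper(.060,20); st("above")
if env.move_straight(at(.0005,0,.053),rate=.1,threshold=6): st("CONTACT"); raise SystemExit
st("down")
env.move_gripper(.026,20); st("squeezed")
im,P=cloud("wrist"); cv2.imwrite("pics/w2.png",im[:,:,::-1])
E
```

```text
above clk 5.1 dx 0.0010 dy 0.0001 z 0.1415 F(x,y,z) -0.2 0.4 -0.3 w 0.0601 gf 0.0
down clk 6.2 dx 0.0012 dy -0.0001 z 0.0539 F(x,y,z) 0.7 -0.5 0.2 w 0.0602 gf 0.0
squeezed clk 6.5 dx 0.0018 dy -0.0000 z 0.0544 F(x,y,z) 2.9 0.3 2.5 w 0.0280 gf 27.1
```

Width 28 mm means the paddle is fully squeezed. Now the slide.

Run:
```python
from h import *
print(env.move_straight(at(.0015,.011,.053),rate=.04,threshold=15)); st("slid11")
env.move_gripper(.050,20); st("released")
r=env.move_straight(at(.0015,.038,.053),rate=.02,threshold=9); st(f"push {r}")
im,P=cloud("wrist"); cv2.imwrite("pics/w3.png",im[:,:,::-1])
```

```text
False
slid11 clk 7.0 dx 0.0018 dy 0.0113 z 0.0544 F(x,y,z) -1.1 0.5 7.3 w 0.0282 gf 26.7
released clk 7.4 dx 0.0010 dy 0.0111 z 0.0521 F(x,y,z) 0.7 -0.4 -0.4 w 0.0498 gf 0.0
push True clk 8.6 dx 0.0013 dy 0.0348 z 0.0526 F(x,y,z) 1.2 -1.5 0.4 w 0.0505 gf 0.4
```

View pics/w3.png

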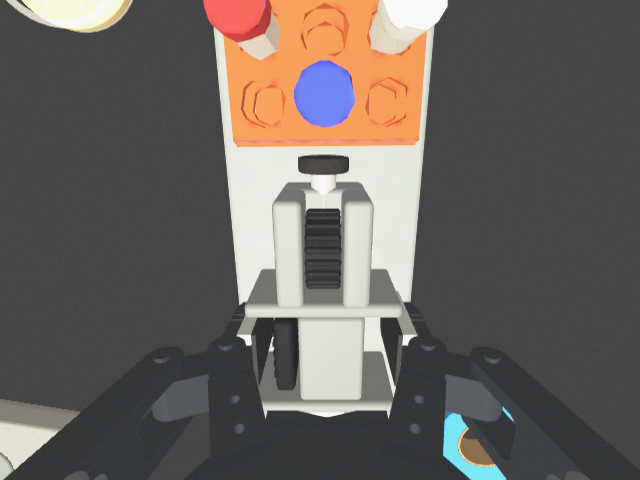

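The head stopped at the next hole: TCP dy was 34.8 mm against 35.5 mm expected at the end of the play. The pad at (323,163) is just short of the rack edge at y≈145 px, and the rack is undisturbed. Next I lift, check that the paddle has sprung out, and start stroking.

Run:
```python
from h import *
env.move_straight(at(.001,.026,.053),rate=.1)
env.move_straight(at(.001,.026,.14),rate=.2); 
env.move_to(at(0,.0,.18),O); env.move_gripper(0.0,20)
im,P=cloud("wrist")
Q=(P-G); lx,ly,z=Q@ex,Q@ey,P[...,2]
for a in np.arange(.008,.044,.004):
    m=(ly>a)&(ly<a+.004)&(z>.045)&(z<.08)&(abs(lx)<.04)
    print(round(a+.002,3),np.round(np.percentile(lx[m],[1,99]),4))
def pr(Q,z):
    m=(abs(lx)<.009)&(z>.046)&(z<.057)&(ly>.08)&(ly<.125); print("pad front",np.percentile(ly[m],98))
    m=(abs(lx)<.03)&(z>.02)&(z<.062)&(ly>.105)&(ly<.2); print("rack front",np.percentile(ly[m],1))
pr(Q,z)
m=(abs(lx)<.004)&(z>.07)&(ly>.05)&(ly<.1)&(z<.085); i=z[m]>z[m].max()-.0015; print("wheel",ly[m][i].mean(),z[m].max())
# first stroke
env.move_to(at(0,.071-.008,.105),O)
c=env.move_straight(at(0,.071-.008,.085),rate=.15,threshold=5)
r=env.move_straight(at(0,.071-.008,.084),rate=.02,threshold=3); st(f"touch {c} {r}")
```

```text
0.01 [-0.0184  0.0165]
0.014 [-0.0192  0.0163]
0.018 [-0.0195  0.0163]
0.022 [-0.0198  0.0162]
0.026 [-0.0196  0.0161]
0.03 [-0.0195  0.016 ]
0.034 [-0.0195  0.0159]
0.038 [-0.0193  0.0159]
0.042 [-0.0184  0.0166]
pad front 0.12218474764933766
rack front 0.10828962324614637
wheel 0.07186652475626075 0.07795180243147146
touch False False clk 11.3 dx 0.0022 dy 0.0619 z 0.0867 F(x,y,z) 3.1 -2.0 5.4 w 0.0000 gf 2.8
```

The paddle is sprung out (-20 mm), so the head is locked. The fingertip presses the wheel with about 5 N. Now the strokes.

Run:
```python
from h import *
W=.0715; Z=.0855
for k in range(3):
    if k:
        env.move_straight(at(-.001,W-.009,.094),rate=.25)
        env.move_straight(at(-.001,W-.009,Z),rate=.08)
    else: env.move_straight(at(-.001,W-.009,Z),rate=.05)
    env.move_straight(at(-.001,W,Z),rate=.06); st(f"{k} mid")
    env.move_straight(at(-.001,W+.009,Z),rate=.06); st(f"{k} end")
    env.move_straight(at(-.001,W+.009,.094),rate=.2)
env.move_to(at(0,.0,.18),O)
im,P=cloud("wrist"); cv2.imwrite("pics/w4.png",im[:,:,::-1]); st("up")
```

```text
0 mid clk 11.9 dx 0.0001 dy 0.0719 z 0.0868 F(x,y,z) 3.7 0.5 5.4 w -0.0000 gf 3.2
0 end clk 12.2 dx -0.0004 dy 0.0813 z 0.0865 F(x,y,z) 1.6 0.0 6.7 w -0.0000 gf 2.9
1 mid clk 13.2 dx -0.0002 dy 0.0723 z 0.0867 F(x,y,z) -0.4 1.1 6.3 w 0.0001 gf 3.1
1 end clk 13.6 dx -0.0003 dy 0.0816 z 0.0864 F(x,y,z) 0.1 1.1 6.3 w 0.0002 gf 2.7
2 mid clk 14.6 dx 0.0000 dy 0.0719 z 0.0867 F(x,y,z) 0.2 -0.6 5.6 w -0.0005 gf 2.8
2 end clk 14.9 dx -0.0003 dy 0.0811 z 0.0858 F(x,y,z) 1.9 -0.7 3.3 w -0.0001 gf 1.8
up clk 15.8 dx -0.0010 dy 0.0006 z 0.1782 F(x,y,z) -1.0 0.2 -1.5 w 0.0001 gf 0.0
```

View pics/w4.png

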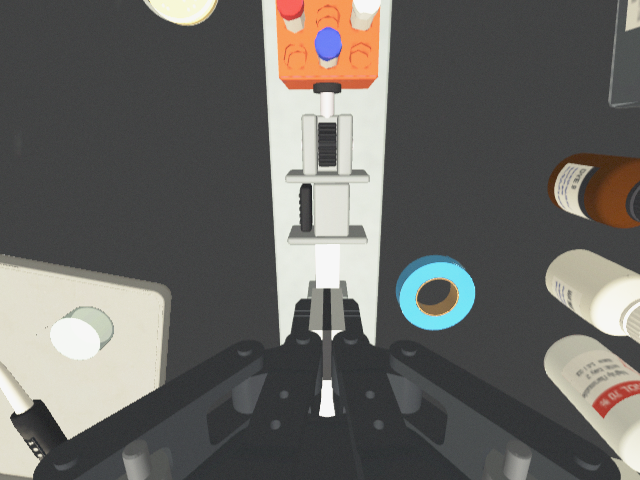

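The pad at (327,88) now reaches the rack edge. I'll keep stroking and track the pad's advance and the drag on the tip.

```bash
cat >> h.py <<'E'
def meas(save=None):
    env.move_to(at(0,0,.18),O); env.wait(.2); im,P=cloud("wrist")
    if save: cv2.imwrite(save,im[:,:,::-1])
    Q=P-G; lx,ly,z=Q@ex,Q@ey,P[...,2]
    # orange rack top front edge
    o=(im[...,0]>180)&(im[...,1]>50)&(im[...,1]<130)&(im[...,2]<80)&(z>.045)&(z<.075)
    r=[np.percentile(ly[o&(abs(lx-a)<.006)],2) for a in (-.02,.02)]
    blk=(im.max(-1)<70)&(abs(lx)<.009)&(z>.045)&(z<.062)&(ly>.09)&(ly<.14)
    print("rack front L,R %.4f %.4f  pad mean %.4f n %d"%(*r,ly[blk].mean(),blk.sum()))
def strokes(n,W=.0715,Z=.0855,v=.06):
    for k in range(n):
        env.move_straight(at(-.001,W-.009,.094),rate=.25)
        env.move_straight(at(-.001,W-.009,Z),rate=.08)
        for d in (-.003,.003,.009):
            env.move_straight(at(-.001,W+d,Z),rate=v); st(f"{k} {d}")
        env.move_straight(at(-.001,W+.009,.094),rate=.2)
E
python3 - <<'E'
from h import *
meas(); strokes(2); meas(); strokes(2); meas("pics/w5.png"); st("")
E
```

```text
rack front L,R 0.1095 0.1098  pad mean 0.1053 n 65
0 -0.003 clk 17.3 dx 0.0012 dy 0.0673 z 0.0883 F(x,y,z) 3.5 -1.1 7.0 w 0.0001 gf 3.1
0 0.003 clk 17.6 dx 0.0009 dy 0.0726 z 0.0884 F(x,y,z) 1.1 -3.8 8.0 w -0.0002 gf 3.5
0 0.009 clk 17.8 dx 0.0004 dy 0.0791 z 0.0879 F(x,y,z) 0.7 -3.2 6.0 w 0.0002 gf 3.1
1 -0.003 clk 18.8 dx 0.0000 dy 0.0683 z 0.0868 F(x,y,z) -0.6 -2.5 5.7 w -0.0000 gf 3.0
1 0.003 clk 19.1 dx 0.0001 dy 0.0738 z 0.0868 F(x,y,z) 0.0 -4.0 6.4 w -0.0001 gf 3.0
1 0.009 clk 19.3 dx -0.0002 dy 0.0808 z 0.0859 F(x,y,z) 1.6 -0.9 4.0 w 0.0000 gf 2.0
rack front L,R 0.1096 0.1099  pad mean 0.1054 n 67
0 -0.003 clk 21.5 dx 0.0011 dy 0.0671 z 0.0883 F(x,y,z) 2.1 -2.1 5.8 w -0.0002 gf 2.6
0 0.003 clk 21.7 dx 0.0009 dy 0.0727 z 0.0884 F(x,y,z) 2.3 -2.2 5.2 w -0.0001 gf 2.8
0 0.009 clk 22.0 dx 0.0003 dy 0.0794 z 0.0873 F(x,y,z) 0.6 -1.8 4.7 w 0.0001 gf 2.8
1 -0.003 clk 23.0 dx 0.0000 dy 0.0684 z 0.0867 F(x,y,z) 0.0 -2.2 6.1 w 0.0002 gf 3.0
1 0.003 clk 23.2 dx 0.0001 dy 0.0738 z 0.0868 F(x,y,z) 0.1 -3.4 7.1 w -0.0000 gf 3.0
1 0.009 clk 23.5 dx -0.0002 dy 0.0808 z 0.0859 F(x,y,z) 0.9 -1.3 3.5 w -0.0001 gf 1.9
rack front L,R 0.1096 0.1097  pad mean 0.1055 n 75
 clk 24.5 dx -0.0009 dy 0.0012 z 0.1778 F(x,y,z) -0.3 -0.5 0.7 w 0.0002 gf 0.0
```

The rack no longer advances (0.1097 throughout), the drag is about 4 N and the tip slips, so it looks tight. I'll check the gap between rack and stop in the scene camera and from above.

Run:
```python
from h import *
env.move_to(at(0,.15,.25),O); env.wait(.2)
im,P=cloud("wrist"); a=im
Q=P-G; lx,ly,z=Q@ex,Q@ey,P[...,2]
m=(abs(lx)<.03)&(z>.02)&(ly>.25)&(ly<.3)
h,e=np.histogram(ly[m],bins=np.arange(.25,.3,.002)); 
for i in range(len(h)):
    k=m&(ly>e[i])&(ly<e[i]+.002); print(round(e[i],3),h[i],np.round(np.percentile(z[k],[10,50,90]),3) if h[i] else "",im[k].mean(0).round() if h[i] else "")
s,_=grab_frame("scene"); s=cv2.resize(s[270:395,190:320],None,fx=4,fy=4,interpolation=cv2.INTER_CUBIC)
a=cv2.resize(a,None,fx=.78*.625,fy=.78*.625)
o=np.zeros((500,800,3),np.uint8); o[:,:520]=s[:500,:520]; o[:a.shape[0],520:520+min(280,a.shape[1])]=a[:,:280]
cv2.imwrite("pics/c6.png",o[:,:,::-1]); cv2.imwrite("pics/w6.png",im[:,:,::-1]); st("")
```

```text
0.25 177 [0.054 0.087 0.089] [156. 131. 182.]
0.252 154 [0.055 0.087 0.089] [145. 130. 200.]
0.254 151 [0.055 0.087 0.089] [160. 132. 185.]
0.256 144 [0.054 0.087 0.089] [154. 131. 193.]
0.258 170 [0.054 0.086 0.089] [179. 134. 166.]
0.26 129 [0.035 0.055 0.088] [222. 140. 123.]
0.262 125 [0.054 0.055 0.056] [247. 152.  88.]
0.264 171 [0.054 0.055 0.058] [246. 142.  85.]
0.266 160 [0.056 0.057 0.058] [239. 147. 109.]
0.268 291 [0.057 0.065 0.067] [180. 185. 176.]
0.27 207 [0.066 0.067 0.068] [226. 235. 227.]
0.272 215 [0.067 0.068 0.069] [229. 236. 228.]
0.274 178 [0.067 0.068 0.069] [229. 234. 226.]
0.276 187 [0.067 0.068 0.068] [225. 229. 222.]
0.278 158 [0.066 0.067 0.068] [196. 202. 190.]
0.28 45 [0.064 0.065 0.066] [200. 209. 197.]
0.282 0  
0.284 0  
0.286 0  
0.288 0  
0.29 0  
0.292 0  
0.294 0  
0.296 0  
 clk 25.5 dx 0.0001 dy 0.1486 z 0.2494 F(x,y,z) 0.3 -0.1 -0.7 w -0.0002 gf 0.0
```

View pics/c6.png

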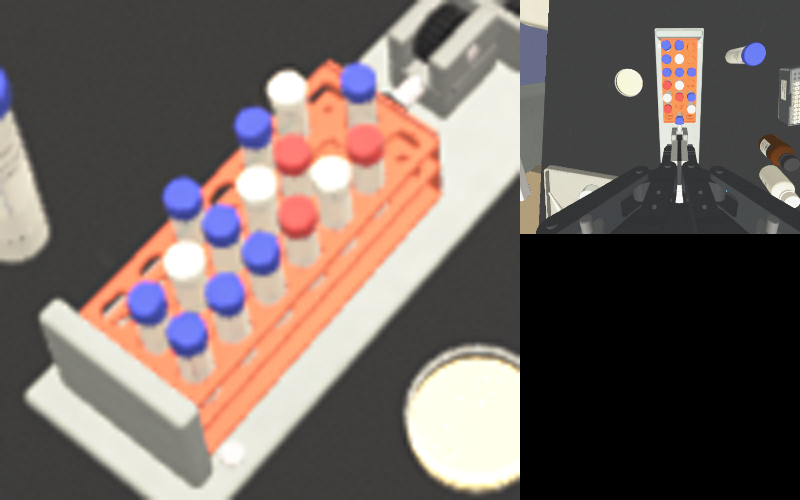

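View pics/w6.png

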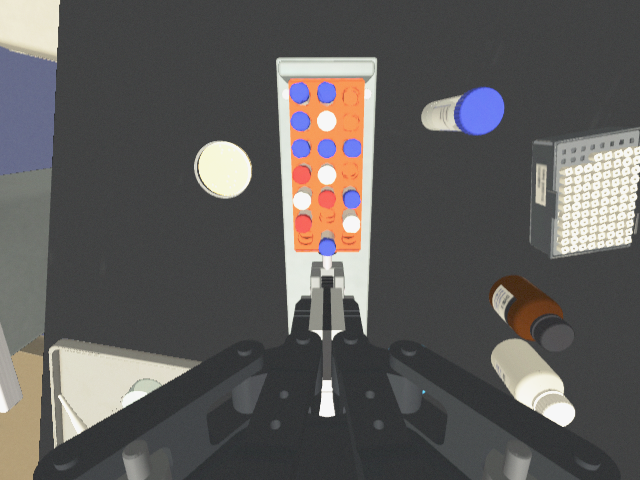

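The rack's far end and the stop face both sit at dy≈0.268, flush, and the dish, tube and tape have not moved. Two slow finishing strokes, a last check, then hand in.

Run:
```python
from h import *
env.move_to(at(-.001,.0625,.105),O); strokes(2,Z=.0868,v=.04); meas()
im,P=cloud("wrist"); Q=P-G; lx,ly,z=Q@ex,Q@ey,P[...,2]
m=(ly>.016)&(ly<.036)&(z>.045)&(z<.08)&(abs(lx)<.04); print("paddle",np.percentile(lx[m],1))
print([np.round(r["point"],3) for l in("dish","tape","tube") for r in models.recognise(l,"wrist")[:1]])
env.move_straight(at(0,0,.25)); st("end"); print(job.hand_in())
```

```text
0 -0.003 clk 27.0 dx 0.0005 dy 0.0680 z 0.0886 F(x,y,z) 3.2 -1.8 5.5 w 0.0003 gf 2.7
0 0.003 clk 27.3 dx 0.0001 dy 0.0735 z 0.0887 F(x,y,z) 1.8 -3.6 6.7 w 0.0003 gf 3.1
0 0.009 clk 27.6 dx -0.0007 dy 0.0803 z 0.0875 F(x,y,z) 0.4 -1.4 4.2 w 0.0003 gf 2.5
1 -0.003 clk 28.7 dx -0.0006 dy 0.0689 z 0.0871 F(x,y,z) 0.9 -1.1 3.5 w 0.0001 gf 2.2
1 0.003 clk 29.0 dx -0.0009 dy 0.0747 z 0.0870 F(x,y,z) 1.5 -2.2 4.5 w 0.0000 gf 2.6
1 0.009 clk 29.3 dx -0.0013 dy 0.0813 z 0.0864 F(x,y,z) 0.9 -1.2 3.1 w 0.0000 gf 1.7
rack front L,R 0.1097 0.1099  pad mean 0.1055 n 72
paddle -0.019575710786110815
[array([0.482, 0.174, 0.003]), array([ 0.7  , -0.053,  0.022]), array([0.602, 0.054, 0.068])]
end clk 31.1 dx -0.0002 dy 0.0000 z 0.2494 F(x,y,z) -0.6 -0.4 0.2 w -0.0001 gf 0.0
the job is handed in; nothing more can be done
None
```

The job is handed in at 31 s: the catch is locked in the next hole, and the thumbwheel was rolled until the fingertip slipped on it and the rack stopped advancing, standing on the plate flush against the end stop.

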